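Build up the stack of clean cups in the dock and cover it

ROBOT

A 7-joint arm with a two-finger parallel gripper is mounted at the origin on a cart in front of the work surface, level with it; the furniture and walls round the work are solid. World frame = base frame: x ahead of the robot, y to its left, z up, the work surface at z = 0. Lengths are in m, angles in rad, forces in N, time in s.
With the tool pointing down it reaches from about 0.4 to 0.85 m from the base axis. Payload 10.4 kg.
Tool frame: the origin (TCP) lies at the centre of the arm's flange, where the gripper is bolted on; the fingertips stand 182 mm ahead of it and the grasp point (between the pads) lies r.grasp_offset ahead of it (r.grasp_offset is the distance from the TCP to the grasp point, in m); z points along the fingers, y is the line along which they close (so a half turn about z gives the same grasp; the last joint's range is limited). The gripper opens to 87 mm and grips with 3 to 60 N. Pads are 19 mm wide; open, the fingers measure 117 mm over their backs; the gripper's body (75 mm by 190 mm) begins 51 mm behind the grasp point.
Start: joints at [-1.298, 0.332, -0.065, 1.46, 0.022, 1.35, -0.088], TCP at [0.182, 0.598, 0.405] pointing down, gripper open.
Joint ranges: [-2.6, 2.6], [-0.5, 2.12], [-1.47, 1.34], [0.16, 2.42], [-1.27, 4.41], [0.06, 2.06], [-2.6, 2.6]. Speed limits (rad/s): [2.22, 2.22, 2.79, 2.79, 3.14, 3.14, 3.14].

INTERFACE

Orientations are given as a unit quaternion [x, y, z, w].
In Python, from bench import status, vision, job, spotter, r gives the robot as it stands. The module is installed in compiled form; this text tells all that it offers.
- The arm moves only by the tool play_rows, never from a script. Its argument "series" is a list of rows, each a list of 6 numbers: the shift along the tool's x, y, z each as a share of 150 mm, from -1 to 1, then the turn, a rotation vector about the tool's x, y, z each as a share of 30 degrees, from -1 to 1. In form: [[x, y, z, ax, ay, az], ...]. A call has 1 to 5 rows; each row is the pose to reach, as a shift and turn from the pose commanded when the call began, along the tool's axes at that moment; what a row does not reach only later rows make up. A row lasts 1/10 s, in which the tool goes at most 50 mm and 8.59 degrees, less where a joint would pass 70% of its speed; a pose out of reach is approached as far as the arm can. A call with a number of a shift or a turn outside -1 to 1 is refused whole. A call with a gripper value outside its range is refused whole. "fingers" is the opening, from -1 (shut) to 1 (fully open), set as the call begins (left out, the last holds). The fingers move at their own pace and stop on an object; "squeeze" is the grip in N (left out, the last holds). Time passes only in rows, so rows that repeat a pose let the fingers close. It gives the time, the measured TCP pose, the force, the opening and the grip force at its end, in the units of the state.
- status.read_state(): the state, without advancing time (a new reading comes with each control period).
- vision.camera(name): name is "scene" or "top" or "wrist"; returns the picture (420x560x3 uint8, blue, green, red); there is no depth.
- vision.calibration(name): a dict with "fx", "fy", "cx", "cy" (pixels), "rvec" (rotation vector, rad) and "tvec" (3), from world to camera coordinates, as OpenCV has them; the wrist camera has in their place "T_tool_cam" (4x4, takes a point from camera to tool coordinates, whose origin is the TCP and whose axes are the flange's). Camera axes: x right, y down, z forward; pixel columns grow to the right and rows downward; lengths in m; the calibration is good to about 2 mm. The wrist camera is an equidistant fisheye: a pixel r from the principal point sees the ray r / f radians off the axis. A picture is of the moment at which its call begins: read the wrist's pose just before it. calibration takes no time and is no camera call.
- job.close_job(): hands the job in; it is judged then, once.
Trained networks look in the newest picture that a camera, given by its name, has taken for a name from the list of things; names that differ only in an ending like _2 or _b are one class to them, and where a whole thing is asked for, a point or a joint stands for the part that bears it (a point fixed in the world has none). Each returns a list of dicts, best first, with "conf" (0 to 1); they miss things now and then, are a little off and sometimes report something else, mostly with a low value. They report only what shows in the picture. A call takes as long as a camera call.
- spotter.boxes_of(camera, name): "point" ([x, y, z] in m, in world coordinates, good to about 4 mm: the middle of the surface that is visible of it).
- spotter.regions_of(camera, name): "pixels" (420x560 bool, what is visible of it).
The state is a dict: "time": time; "joint_positions": joint angles; "joint_vel": joint speeds; "joint_torque": joint torques, N m; "ee_pos": TCP position; "eef_rot": TCP orientation; "ft_force": force on the tool from outside, world axes, zero at the start; "torque": the same for the moment, N m; "width": finger opening in m; "grip_force": force on a finger pad.
Only numpy, scipy, OpenCV 4.12 (cv2) and the standard library are available. Lean on these libraries where they do the work, as an engineer would, in place of code of your own. Each camera call takes 0.05 s, during which the arm holds its last target. There are 200 camera calls.

TASK

Stack the clean returnable cups upright in the round black dock, building the stack there one at a time: first the blue cup into the dock, then the yellow cup nested fully into the blue one, then the red cup nested fully into the yellow one, and last the lid seated flat on the red cup; let go of each before taking the next. Leave the green cup, the cocoa shaker and the white espresso cup standing where they are.

Things in the scene. Friction and masses are not known exactly. Their poses are not given: they have to be found in the camera images.
- blue_cup: The blue cup: conical nesting cup, open on top, no handle, thin black band at the foot. 96 mm high, 66 mm wide at the mouth narrowing evenly to 44 mm at the foot, wall 2.4 mm, about 90 g. Thick bottom: inner floor 36 mm above the underside, so a like cup nested in it stands 36 mm higher and shows 36 mm above its rim. Origin at the centre of the underside, z up.
- yellow_cup: The yellow cup, same shape and size as the blue one . Origin at the centre of the underside, z up.
- red_cup: The red cup, same shape and size as the blue one. Origin at the centre of the underside, z up.
- lid: Lid lying right way up: round brown wooden disc 70 mm wide (8 to 12 mm above its underside), on it a dark steel knob 22 mm wide (12 to 40 mm up); below the disc a white chamfered plug 56 mm wide, 8 mm deep, which enters a cup's 61 mm mouth until the disc rests on the rim (lid origin then 88 mm above the cup's). About 60 g. Origin at the centre of the plug's underside, z up.
- dock: The dock, fixed to the worktop: a low round black ring, 94 mm wide and 14 mm high, with a cork-coloured round seat 56 mm wide in the middle, whose floor is 6 mm above the worktop; a cup's 44 mm foot stands in it. Origin at the centre of its underside, z up.
- green_cup: The green cup, a guest's own, same shape and size as the blue one: leave it where it stands. Origin at the centre of the underside.
- cocoa_shaker: Glass cocoa shaker with a grey top, 44 mm wide, 90 mm high: leave it where it stands. Origin at the centre of the underside.
- espresso_cup: Small white espresso cup, 60 mm wide, 56 mm high, with a handle that reaches about 55 mm from the middle: leave it where it stands. Origin at the centre of the underside.

How it is judged:
On the way, in this order (a step that is already met when the one before it is completed fails the run):
1. the blue cup stands in the dock, released (horizontal distance between blue_cup and dock below 0.01 m and z of blue_cup in the frame of dock between 0.002 and 0.01 m and angle between blue_cup's own z axis and vertical below 0.1 rad and contact force between the fingers and blue_cup below 0.05 N), for 0.2 s.
2. the yellow cup is nested in the blue one in the dock, released (horizontal distance between blue_cup and dock below 0.01 m and z of blue_cup in the frame of dock between 0.002 and 0.01 m and angle between each of blue_cup, yellow_cup's own z axis and vertical below 0.1 rad and horizontal distance between yellow_cup and blue_cup below 0.008 m and z of yellow_cup in the frame of blue_cup between 0.032 and 0.04 m and contact force between the fingers and yellow_cup below 0.05 N), for 0.2 s.
3. the red cup is nested in the yellow one, released (horizontal distance between blue_cup and dock below 0.01 m and z of blue_cup in the frame of dock between 0.002 and 0.01 m and angle between each of blue_cup, yellow_cup, red_cup's own z axis and vertical below 0.1 rad and horizontal distance between yellow_cup and blue_cup below 0.008 m and z of yellow_cup in the frame of blue_cup between 0.032 and 0.04 m and horizontal distance between red_cup and yellow_cup below 0.008 m and z of red_cup in the frame of yellow_cup between 0.032 and 0.04 m and contact force between the fingers and red_cup below 0.05 N), for 0.2 s.
4. the lid sits on the red cup, released (horizontal distance between blue_cup and dock below 0.01 m and z of blue_cup in the frame of dock between 0.002 and 0.01 m and angle between each of blue_cup, yellow_cup, red_cup, lid's own z axis and vertical below 0.1 rad and horizontal distance between yellow_cup and blue_cup below 0.008 m and z of yellow_cup in the frame of blue_cup between 0.032 and 0.04 m and horizontal distance between red_cup and yellow_cup below 0.008 m and z of red_cup in the frame of yellow_cup between 0.032 and 0.04 m and horizontal distance between lid and red_cup below 0.008 m and z of lid in the frame of red_cup between 0.084 and 0.092 m and contact force between the fingers and lid below 0.05 N), for 0.2 s.
At the end, for the whole second after the job is handed in: Blue cup in the dock (within 10 mm of centre), yellow nested in blue, red in yellow, lid on red (centres within 8 mm); each fully down (heights within 4 mm), upright within 0.1 rad, released and at rest (horizontal distance between blue_cup and dock below 0.01 m and z of blue_cup in the frame of dock between 0.002 and 0.01 m and angle between each of blue_cup, yellow_cup, red_cup, lid's own z axis and vertical below 0.1 rad and horizontal distance between yellow_cup and blue_cup below 0.008 m and z of yellow_cup in the frame of blue_cup between 0.032 and 0.04 m and horizontal distance between red_cup and yellow_cup below 0.008 m and z of red_cup in the frame of yellow_cup between 0.032 and 0.04 m and horizontal distance between lid and red_cup below 0.008 m and z of lid in the frame of red_cup between 0.084 and 0.092 m and linear speed of each of blue_cup, yellow_cup, red_cup, lid below 0.02 m/s); the robot touches nothing.
It fails at once if the green cup is moved more than 20 mm or tipped over (distance of green_cup from where it was at the start of the episode above 0.02 m or angle between green_cup's own z axis and vertical above 0.5 rad).
It fails at once if the cocoa shaker is moved more than 20 mm or tipped over (distance of cocoa_shaker from where it was at the start of the episode above 0.02 m or angle between cocoa_shaker's own z axis and vertical above 0.5 rad).
It fails at once if the espresso cup is moved more than 20 mm or tipped over (distance of espresso_cup from where it was at the start of the episode above 0.02 m or angle between espresso_cup's own z axis and vertical above 0.5 rad).
It also fails if it takes over 128 s, if anything falls off the work surface, if the arm or the gripper's body presses on something with over 40 N, if the wrist force passes 120 N, or if a joint passes its speed limit or range.

## Working session

There is one attempt and no reset: what is moved stays moved. The work goes in short steps, Python scripts to look and compute and a tool call to move; the robot and the scene stay as the last step left them, time stands still between calls to the robot, and variables do not carry over. Pictures are saved under pics/ and viewed, at most 14 in all, crops included, and the job is handed in when it is done.

Besides the shell and the picture viewer there is one more tool, called by a JSON object that holds its "name" and its "arguments". play_rows: Moves the arm, as the interface text tells. Shift numbers are shares of 150 mm and turn numbers shares of 30 degrees, none past 1 either way. Its arguments: {"type":"object","properties":{"series":{"type":"array","items":{"type":"array","items":{"type":"number"}}},"fingers":{"type":"number"},"squeeze":{"type":"number"}},"required":["series"]}

```bash
mkdir -p pics
cat > h.py <<'E'
import numpy as np, cv2
from scipy.spatial.transform import Rotation as R
from bench import status, vision, job, spotter, r
def cal(n):
    c=vision.calibration(n); K=np.array([[c['fx'],0,c['cx']],[0,c['fy'],c['cy']],[0,0,1]]); return c,K
def proj(n,P):
    c,K=cal(n); return cv2.projectPoints(np.array(P,float).reshape(-1,3),np.array(c['rvec']),np.array(c['tvec']),K,None)[0].reshape(-1,2)
def ray(n,uv):
    c,K=cal(n); M=cv2.Rodrigues(np.array(c['rvec'],float))[0]; o=-M.T@np.array(c['tvec']).ravel()
    d=M.T@np.linalg.inv(K)@np.array([uv[0],uv[1],1]); return o,d
def atz(n,uv,z):
    o,d=ray(n,uv); return o+d*(z-o[2])/d[2]
E
python3 - <<'E'
from h import *
s=status.read_state(); print({k:np.round(v,3) for k,v in s.items()}, r.grasp_offset)
print(R.from_quat(s['eef_rot']).as_matrix().round(3))
for n in ('scene','top'):
    im=vision.camera(n); cv2.imwrite(f'pics/{n}0.png',im)
    c,K=cal(n); print(n,ray(n,(280,210)))
    for t in ['blue_cup','yellow_cup','red_cup','lid','dock','green_cup','cocoa_shaker','espresso_cup']:
        print(n,t,[(np.round(d['point'],3),round(d['conf'],2),proj(n,d['point']).round()[0]) for d in spotter.boxes_of(n,t)[:2]])
E
```

```text
{'time': np.float64(0.0), 'joint_positions': array([-1.298,  0.333, -0.065,  1.461,  0.022,  1.35 , -0.089]), 'joint_vel': array([ 0.   , -0.002, -0.001, -0.001,  0.001, -0.001, -0.   ]), 'joint_torque': array([ 1.0000e-03, -6.2325e+01,  2.5000e-02, -3.8989e+01, -6.1000e-02,
        4.0000e-02,  0.0000e+00]), 'ee_pos': array([0.182, 0.598, 0.404]), 'eef_rot': array([ 0.147,  0.989, -0.001, -0.   ]), 'ft_force': array([0.297, 0.701, 0.331]), 'torque': array([-0.049, -0.037, -0.07 ]), 'grip_force': np.float64(0.0), 'width': np.float64(0.087)} 0.1635
[[-0.957  0.292 -0.   ]
 [ 0.292  0.957 -0.001]
 [-0.    -0.001 -1.   ]]
scene (array([0.7782184 , 0.61578264, 1.07160753]), array([-0.22339484, -0.4736762 , -0.85211245]))
scene blue_cup [(array([ 0.597, -0.287,  0.068]), 0.7, array([204., 120.])), (array([ 0.432, -0.162,  0.068]), 0.39, array([277., 135.]))]
scene yellow_cup [(array([ 0.434, -0.163,  0.069]), 0.84, array([276., 135.]))]
scene red_cup [(array([0.462, 0.364, 0.06 ]), 0.9, array([357., 316.]))]
scene lid [(array([ 0.445, -0.329,  0.012]), 0.85, array([251., 109.]))]
scene do
[... 545 characters left out ...]
75704e-01,  8.22848149e-04, -9.92524939e-01]))
top blue_cup [(array([ 0.6  , -0.304,  0.06 ]), 0.92, array([432., 193.]))]
top yellow_cup [(array([ 0.433, -0.178,  0.047]), 0.56, array([375., 268.]))]
top red_cup [(array([0.46 , 0.382, 0.06 ]), 0.82, array([120., 252.])), (array([0.472, 0.03 , 0.085]), 0.7, array([281., 249.]))]
top lid [(array([ 0.442, -0.33 ,  0.012]), 0.95, array([438., 265.]))]
top dock [(array([0.456, 0.206, 0.01 ]), 0.8, array([204., 255.]))]
top green_cup [(array([ 0.638, -0.152,  0.054]), 0.74, array([363., 176.]))]
top cocoa_shaker [(array([0.471, 0.034, 0.085]), 0.59, array([279., 249.]))]
top espresso_cup [(array([0.585, 0.031, 0.024]), 0.86, array([281., 200.]))]
```

View pics/top0.png

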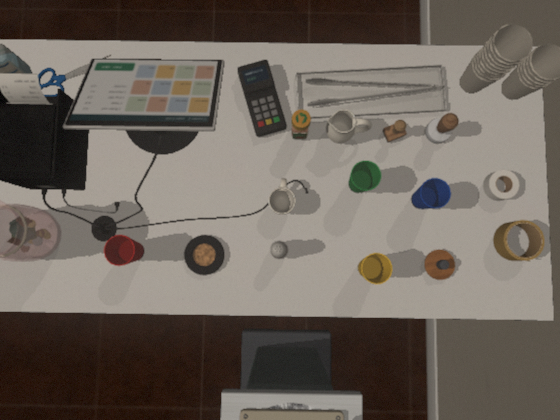

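View pics/scene0.png

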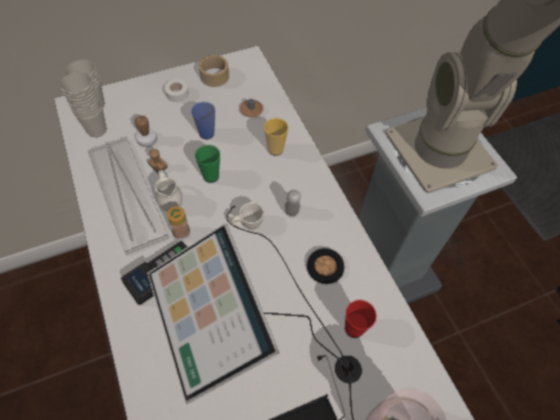

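Top view: red (120,250), dock (204,255), yellow (376,268), lid (440,265), blue (432,193), green (364,177), shaker (279,249) and espresso (282,200). The spotter positions agree with this. Next I'll refine by fitting silhouettes.

```bash
cat >> h.py <<'E'
from scipy.optimize import minimize
def circ(rad,z): a=np.linspace(0,2*np.pi,60); return np.c_[rad*np.cos(a),rad*np.sin(a),0*a+z]
CUP=[[(.033,.096),(.022,0)]]
LID=[[(.035,.008),(.035,.012)],[(.011,.012),(.011,.040)]]
DOCK=[[(.047,0),(.047,.014)]]
def render(n,parts,p):
    S=4; m=np.zeros((420*S,560*S),np.uint8)
    for pt in parts:
        uv=proj(n,np.vstack([circ(*c) for c in pt])+p)
        cv2.fillConvexPoly(m,np.round(cv2.convexHull(((uv+.5)*S).astype(np.float32))).astype(np.int32),1)
    return cv2.resize(m.astype(np.float32),(560,420),interpolation=cv2.INTER_AREA)
def fit(masks,parts,p0,z=0.):
    def cost(q):
        c=0
        for n,m in masks.items():
            f=render(n,parts,[q[0],q[1],z]); c+=1-np.minimum(f,m).sum()/np.maximum(f,m).sum()
        return c/len(masks)
    s=minimize(cost,p0,method='Nelder-Mead',options=dict(initial_simplex=np.array(p0)+np.array([[0,0],[.012,0],[0,.012]]),xatol=2e-4,fatol=1e-4)); return s.x.round(4),round(s.fun,3)
def mask(n,t,near,rad=45):
    best=None
    for d in spotter.regions_of(n,t):
        m=d['pixels']; v,u=np.nonzero(m); dd=np.hypot(u.mean()-near[0],v.mean()-near[1])
        if dd<rad: return m.astype(np.float32)
E
python3 - <<'E'
from h import *
G=dict(blue_cup=(.6,-.3),yellow_cup=(.433,-.17),red_cup=(.461,.373),lid=(.443,-.33),dock=(.456,.207),green_cup=(.636,-.153))
for n in ('scene','top'): vision.camera(n)
for t,g in G.items():
    P=LID if t=='lid' else DOCK if t=='dock' else CUP
    ms={n:mask(n,t,proj(n,[*g,.03])[0]) for n in ('scene','top')}
    ms={k:v for k,v in ms.items() if v is not None}
    print(t,{k:(fit({k:v},P,g),int(v.sum())) for k,v in ms.items()},'both',fit(ms,P,g))
E
```

```text
blue_cup {'scene': ((array([ 0.5957, -0.298 ]), np.float64(0.075)), 675), 'top': ((array([ 0.5961, -0.2954]), np.float64(0.042)), 976)} both (array([ 0.5962, -0.296 ]), np.float64(0.067))
yellow_cup {'scene': ((array([ 0.4347, -0.1713]), np.float64(0.053)), 710), 'top': ((array([ 0.4338, -0.1694]), np.float64(0.04)), 852)} both (array([ 0.4344, -0.17  ]), np.float64(0.054))
red_cup {'scene': ((array([0.464 , 0.3694]), np.float64(0.045)), 940), 'top': ((array([0.4631, 0.372 ]), np.float64(0.032)), 952)} both (array([0.4638, 0.3705]), np.float64(0.055))
lid {'scene': ((array([ 0.4428, -0.3365]), np.float64(0.149)), 303), 'top': ((array([ 0.4429, -0.3335]), np.float64(0.126)), 667)} both (array([ 0.4437, -0.3343]), np.float64(0.141))
dock {'scene': ((array([0.4585, 0.207 ]), np.float64(0.067)), 1115), 'top': ((array([0.4589, 0.2083]), np.float64(0.037)), 1337)} both (array([0.4589, 0.2079]), np.float64(0.055))
green_cup {'scene': ((array([ 0.6311, -0.151 ]), np.float64(0.059)), 779), 'top': ((array([ 0.631 , -0.1484]), np.float64(0.04)), 858)} both (array([ 0.6311, -0.149 ]), np.float64(0.057))
```

{"name": "play_rows", "arguments": {"series": [[0,0,0,0,0,0.28],[0,0,0,0,0,0.56],[0,0,0,0,0,0.84],[0,0,0,0,0,1],[0,0,0,0,0,1]], "fingers": 1}}

```text
time: 2.1
ee_pos: [0.1821, 0.5979, 0.4048]
eef_rot: [0.399, 0.917, 0.0, 0.0]
ft_force: [-0.6, -0.2, 0.1]
width: 0.0871
grip_force: 0.0
```

{"name": "play_rows", "arguments": {"series": [[0,0,0,0,0,0.28],[0,0,0,0,0,0.56],[0,0,0,0,0,0.84],[0,0,0,0,0,1],[0,0,0,0,0,1]]}}

```text
time: 2.6
ee_pos: [0.1821, 0.5979, 0.4048]
eef_rot: [0.622, 0.783, 0.0, 0.0]
ft_force: [-0.6, -0.4, 0.7]
width: 0.087
grip_force: 0.0
```

{"name": "play_rows", "arguments": {"series": [[0,0,0,0,0,0.28],[0,0,0,0,0,0.434],[0,0,0,0,0,0.434]]}}

```text
time: 2.9
ee_pos: [0.1821, 0.5979, 0.4048]
eef_rot: [0.706, 0.708, 0.0, 0.0]
ft_force: [0.4, -0.3, 0.1]
width: 0.087
grip_force: 0.0
```

```bash
python3 -c "
from h import *
s=status.read_state(); print(s['joint_positions'].round(3),s['ee_pos'],R.from_quat(s['eef_rot']).as_matrix().round(3))"
```

```text
[-1.431  0.329  0.106  1.468 -0.035  1.346 -1.319] [0.18214795 0.59786729 0.40477701] [[-0.004  1.     0.   ]
 [ 1.     0.004  0.   ]
 [ 0.     0.    -1.   ]]
```

{"name": "play_rows", "arguments": {"series": [[-0.22,0.22,0,0,0,0],[-0.44,0.44,0,0,0,0],[-0.66,0.66,0,0,0,0],[-0.88,0.88,0,0,0,0],[-1,1,0,0,0,0]]}}

```text
time: 3.4
ee_pos: [0.3354, 0.4447, 0.4052]
eef_rot: [0.706, 0.708, 0.0, 0.0]
ft_force: [1.5, 1.0, 1.0]
width: 0.0869
grip_force: 0.0
```

{"name": "play_rows", "arguments": {"series": [[-0.22,0.22,0,0,0,0],[-0.44,0.44,0,0,0,0],[-0.66,0.66,0,0,0,0],[-0.88,0.88,0,0,0,0],[-1,1,0,0,0,0]]}}

```text
time: 3.9
ee_pos: [0.4849, 0.2943, 0.4051]
eef_rot: [0.706, 0.708, 0.0, 0.001]
ft_force: [-0.7, 0.1, 0.6]
width: 0.087
grip_force: 0.0
```

{"name": "play_rows", "arguments": {"series": [[-0.3,0.06,0,0,0,0],[-0.6,0.12,0,0,0,0],[-0.9,0.18,0,0,0,0],[-1,0.2,0,0,0,0]]}}

```text
time: 4.3
ee_pos: [0.5133, 0.1427, 0.4052]
eef_rot: [0.707, 0.707, 0.0, 0.001]
ft_force: [-0.1, -0.3, -1.0]
width: 0.087
grip_force: 0.0
```

{"name": "play_rows", "arguments": {"series": [[-0.3,0.06,0,0,0,0],[-0.6,0.12,0,0,0,0],[-0.9,0.18,0,0,0,0],[-1,0.2,0,0,0,0]]}}

```text
time: 4.7
ee_pos: [0.5427, -0.0067, 0.4052]
eef_rot: [0.707, 0.707, -0.0, 0.001]
ft_force: [1.3, -0.4, -0.3]
width: 0.087
grip_force: 0.0
```

{"name": "play_rows", "arguments": {"series": [[-0.3,0.06,0,0,0,0],[-0.6,0.12,0,0,0,0],[-0.9,0.18,0,0,0,0],[-1,0.2,0,0,0,0],[-1,0.2,0,0,0,0]]}}

```text
time: 5.2
ee_pos: [0.5725, -0.1545, 0.4046]
eef_rot: [0.707, 0.707, -0.001, 0.0]
ft_force: [1.1, 0.4, 0.4]
width: 0.087
grip_force: 0.0
```

{"name": "play_rows", "arguments": {"series": [[-0.3,0.05,0,0,0,0],[-0.6,0.1,0,0,0,0],[-0.9,0.15,0,0,0,0],[-0.943,0.158,0,0,0,0],[-0.943,0.158,0,0,0,0]]}}

```text
time: 5.7
ee_pos: [0.5965, -0.2936, 0.4041]
eef_rot: [0.706, 0.708, -0.0, -0.0]
ft_force: [0.5, -0.1, 0.2]
width: 0.0871
grip_force: 0.0
```

```bash
python3 -c "
from h import *
im=vision.camera('wrist');cv2.imwrite('pics/w1.png',im)
s=status.read_state(); print(s['ee_pos'])
c=vision.calibration('wrist'); print(c)"
```

```text
[ 0.59695857 -0.29201682  0.40422411]
{'fx': 325.19226210127806, 'fy': 325.19226210127806, 'cx': 286.1695638723554, 'cy': 209.3081536085452, 'T_tool_cam': array([[ 3.93043781e-05, -9.57525002e-01, -2.88350254e-01,
         7.94339851e-02],
       [ 9.99999853e-01, -1.18523600e-04,  5.29889191e-04,
        -1.74832053e-04],
       [-5.41558459e-04, -2.88350232e-01,  9.57524856e-01,
         1.89610417e-02],
       [ 0.00000000e+00,  0.00000000e+00,  0.00000000e+00,
         1.00000000e+00]])}
```

View pics/w1.png

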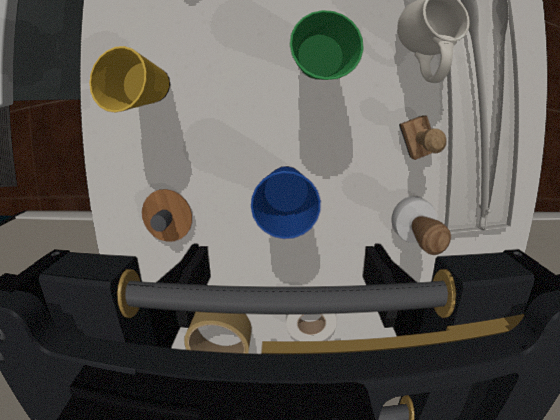

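The wrist view shows the blue rim centred at (286,203), within about 2 mm of the tool axis, so I'll descend.

{"name": "play_rows", "arguments": {"series": [[-0.015,0,0.3,0,0,0],[-0.015,0,0.6,0,0,0],[-0.015,0,0.8,0,0,0],[-0.015,0,0.95,0,0,0],[-0.015,0,1,0,0,0]]}}

```text
time: 6.25
ee_pos: [0.5967, -0.2921, 0.2522]
eef_rot: [0.705, 0.709, 0.0, -0.002]
ft_force: [-0.1, 0.1, -0.5]
width: 0.0872
grip_force: 0.0
```

{"name": "play_rows", "arguments": {"series": [[0,0,0.045,0,0,0],[0,0,0.045,0,0,0],[0,0,0.045,0,0,0]]}}

```text
time: 6.55
ee_pos: [0.5968, -0.2954, 0.2493]
eef_rot: [0.707, 0.708, 0.0, 0.001]
ft_force: [-0.1, 0.4, -0.0]
width: 0.0868
grip_force: 0.0
```

{"name": "play_rows", "arguments": {"series": [[0,0,0,0,0,0],[0,0,0,0,0,0],[0,0,0,0,0,0],[0,0,0,0,0,0],[0,0,0,0,0,0]], "fingers": -1, "squeeze": 12}}

```text
time: 7.05
ee_pos: [0.5964, -0.2957, 0.2482]
eef_rot: [0.707, 0.707, 0.0, 0.0]
ft_force: [-0.6, 0.6, 1.3]
width: 0.0631
grip_force: 11.8
```

{"name": "play_rows", "arguments": {"series": [[0,0,0,0,0,0],[0,0,0,0,0,0],[0,0,0,0,0,0],[0,0,0,0,0,0],[0,0,0,0,0,0]]}}

```text
time: 7.55
ee_pos: [0.5964, -0.2957, 0.2481]
eef_rot: [0.707, 0.707, 0.0, 0.0]
ft_force: [-1.1, 0.6, 3.4]
width: 0.063
grip_force: 11.7
```

{"name": "play_rows", "arguments": {"series": [[0,0,-0.1,0,0,0],[0,0,-0.3,0,0,0],[0,0,-0.55,0,0,0],[0,0,-0.8,0,0,0],[0,0,-1,0,0,0]]}}

```text
time: 8.05
ee_pos: [0.5962, -0.2957, 0.4011]
eef_rot: [0.707, 0.707, 0.0, 0.001]
ft_force: [1.1, -0.3, -1.2]
width: 0.0631
grip_force: 11.9
```

{"name": "play_rows", "arguments": {"series": [[0.1,-0.03,0,0,0,0],[0.3,-0.1,0,0,0,0],[0.55,-0.16,0,0,0,0],[0.8,-0.22,0,0,0,0],[1,-0.28,0,0,0,0]]}}

```text
time: 8.55
ee_pos: [0.5538, -0.1434, 0.3985]
eef_rot: [0.706, 0.708, 0.0, -0.0]
ft_force: [0.5, -0.1, -0.7]
width: 0.0633
grip_force: 12.0
```

{"name": "play_rows", "arguments": {"series": [[0.25,-0.07,0,0,0,0],[0.5,-0.14,0,0,0,0],[0.75,-0.21,0,0,0,0],[1,-0.28,0,0,0,0]]}}

```text
time: 8.95
ee_pos: [0.5114, 0.0056, 0.3988]
eef_rot: [0.707, 0.707, 0.0, 0.0]
ft_force: [1.1, -0.1, -1.9]
width: 0.0631
grip_force: 12.0
```

{"name": "play_rows", "arguments": {"series": [[0.25,-0.07,0,0,0,0],[0.5,-0.14,0,0,0,0],[0.75,-0.21,0,0,0,0],[0.9,-0.25,0,0,0,0],[1,-0.28,0,0,0,0]]}}

```text
time: 9.45
ee_pos: [0.4692, 0.1563, 0.3987]
eef_rot: [0.706, 0.708, 0.0, -0.0]
ft_force: [0.9, -0.0, -1.3]
width: 0.063
grip_force: 12.0
```

{"name": "play_rows", "arguments": {"series": [[0.18,-0.04,0,0,0,0],[0.36,-0.075,0,0,0,0],[0.36,-0.075,0,0,0,0],[0.36,-0.075,0,0,0,0]]}}

```text
time: 9.85
ee_pos: [0.4587, 0.2083, 0.3984]
eef_rot: [0.707, 0.708, 0.0, 0.0]
ft_force: [0.1, -0.2, -0.9]
width: 0.0629
grip_force: 12.0
```

```bash
python3 -c "
from h import *
for n in ('top','scene'):
    im=vision.camera(n)
    s=status.read_state(); p=s['ee_pos']; print(p,s['width'],s['grip_force'],s['joint_positions'].round(2))
    u,v=proj(n,[.459,.208,.05])[0].astype(int)
    cv2.imwrite(f'pics/{n}2.png',cv2.resize(im[max(v-110,0):v+110,max(u-110,0):u+110],None,fx=2.5,fy=2.5))
    m=mask(n,'blue_cup',proj(n,[p[0],p[1],p[2]-.2])[0])
    if m is not None: print(n,m.sum(),fit({n:m},CUP,(p[0],p[1]),p[2]-.2475))"
```

```text
[0.45901406 0.20759098 0.39837143] 0.06270940604729472 11.988238457013267 [-0.9   0.06  0.4   1.8  -0.02  1.28 -0.49]
top 289.0 (array([0.4597, 0.1807]), np.float64(0.752))
[0.45916152 0.20718812 0.39828674] 0.06295177804009482 11.988617479260029 [-0.9   0.06  0.4   1.8  -0.02  1.28 -0.49]
scene 669.0 (array([0.4591, 0.2077]), np.float64(0.436))
```

View pics/scene2.png

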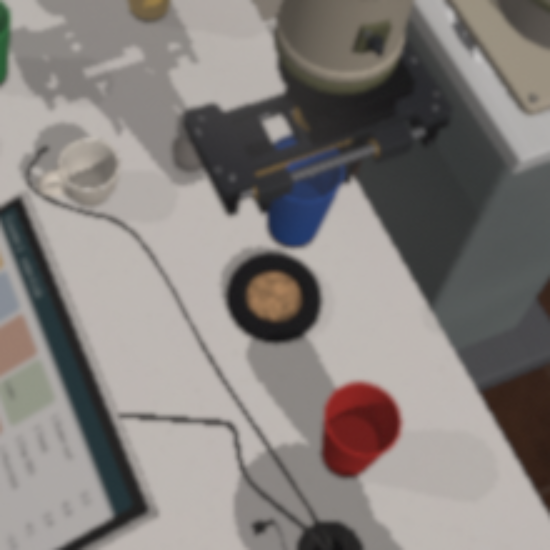

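{"name": "play_rows", "arguments": {"series": [[0,0,0.25,0,0,0],[0,0,0.5,0,0,0],[0,0,0.7,0,0,0],[0,0,0.78,0,0,0],[0,0,0.78,0,0,0]]}}

```text
time: 10.55
ee_pos: [0.4587, 0.2077, 0.2801]
eef_rot: [0.707, 0.707, -0.001, -0.0]
ft_force: [-0.1, -0.2, -0.6]
width: 0.0629
grip_force: 12.0
```

```bash
python3 -c "
from h import *
n='scene'; im=vision.camera(n)
s=status.read_state(); p=s['ee_pos']; print(p)
b=p-[0,0,.248]
for c in (circ(.022,0),circ(.022,.012)):
    cv2.polylines(im,[np.round(proj(n,c+b)).astype(int)],True,(255,255,255),1)
u,v=proj(n,[.459,.208,.05])[0].astype(int)
cv2.imwrite(f'pics/{n}3.png',cv2.resize(im[v-60:v+60,u-60:u+60],None,fx=5,fy=5,interpolation=0))"
```

```text
[0.45915695 0.20808243 0.28149216]
```

View pics/scene3.png

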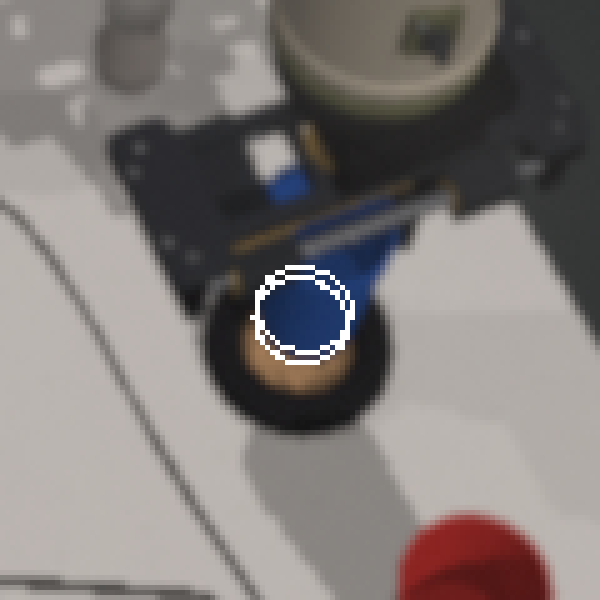

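The blue foot matches the predicted ring above the seat, so I'll lower and release.

{"name": "play_rows", "arguments": {"series": [[0,0,0.07,0,0,0],[0,0,0.13,0,0,0],[0,0,0.175,0,0,0],[0,0,0.175,0,0,0],[0,0,0.175,0,0,0]]}}

```text
time: 11.1
ee_pos: [0.4589, 0.2083, 0.2547]
eef_rot: [0.707, 0.707, -0.0, 0.0]
ft_force: [0.5, 0.4, -1.2]
width: 0.0629
grip_force: 12.2
```

{"name": "play_rows", "arguments": {"series": [[0,0,0,0,0,0],[0,0,0,0,0,0],[0,0,0,0,0,0],[0,0,0,0,0,0],[0,0,0,0,0,0]], "fingers": 1}}

```text
time: 11.6
ee_pos: [0.4589, 0.2083, 0.2548]
eef_rot: [0.707, 0.707, 0.0, -0.0]
ft_force: [0.4, 0.9, 0.0]
width: 0.0861
grip_force: 0.0
```

{"name": "play_rows", "arguments": {"series": [[0,0,-0.1,0,0,0],[0,0,-0.3,0,0,0],[0,0,-0.6,0,0,0],[0,0,-0.9,0,0,0],[0,0,-1,0,0,0]]}}

```text
time: 12.1
ee_pos: [0.4595, 0.2083, 0.4094]
eef_rot: [0.707, 0.707, 0.003, 0.0]
ft_force: [1.2, 0.7, -0.6]
width: 0.0871
grip_force: 0.0
```

{"name": "play_rows", "arguments": {"series": [[-0.3,0,0,0,0,0],[-0.6,0,0,0,0,0],[-0.9,0,0,0,0,0],[-1,0,0,0,0,0]]}}

```text
time: 12.5
ee_pos: [0.4588, 0.0537, 0.405]
eef_rot: [0.709, 0.705, 0.0, 0.0]
ft_force: [0.0, 0.1, -0.3]
width: 0.0865
grip_force: 0.0
```

{"name": "play_rows", "arguments": {"series": [[-0.3,-0.06,0,0,0,0],[-0.6,-0.12,0,0,0,0],[-0.9,-0.16,0,0,0,0],[-1,-0.16,0,0,0,0],[-1,-0.16,0,0,0,0]]}}

```text
time: 13.0
ee_pos: [0.4347, -0.0938, 0.405]
eef_rot: [0.708, 0.706, 0.0, 0.0]
ft_force: [-0.0, -0.3, -0.8]
width: 0.0873
grip_force: 0.0
```

```bash
python3 -c "
from h import *
ms={}
for n in ('top','scene'):
    im=vision.camera(n); m=mask(n,'blue_cup',proj(n,[.459,.208,.05])[0])
    if m is not None: print(n,m.sum(),fit({n:m},CUP,(.459,.208),.006))
    m=mask(n,'yellow_cup',proj(n,[.434,-.17,.05])[0])
    if m is not None: print('y',n,m.sum(),fit({n:m},CUP,(.434,-.17),0))
    cv2.imwrite(f'pics/{n}4.png',im)
s=status.read_state(); print(s['ee_pos'])"
```

```text
top 783.0 (array([0.458 , 0.2095]), np.float64(0.051))
scene 831.0 (array([0.4591, 0.2079]), np.float64(0.071))
y scene 661.0 (array([ 0.4342, -0.1722]), np.float64(0.109))
[ 0.43524507 -0.09044028  0.40462588]
```

View pics/scene4.png

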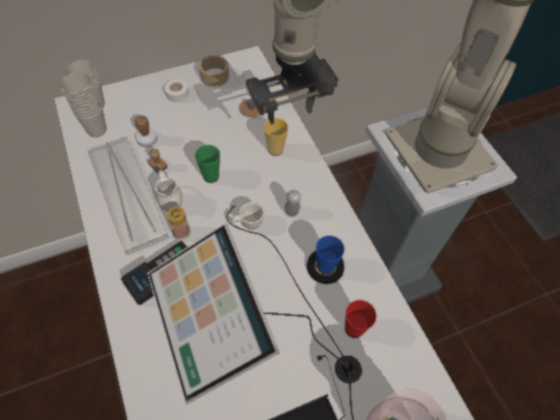

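Blue stands in the dock at (0.459, 0.208). Now the yellow cup.

{"name": "play_rows", "arguments": {"series": [[-0.3,0,0,0,0,0],[-0.522,0,0,0,0,0],[-0.522,0,0,0,0,0],[-0.522,0,0,0,0,0]]}}

```text
time: 13.7
ee_pos: [0.4352, -0.1696, 0.4046]
eef_rot: [0.707, 0.707, -0.0, -0.0]
ft_force: [-0.0, 1.4, 0.5]
width: 0.087
grip_force: 0.0
```

{"name": "play_rows", "arguments": {"series": [[0,0,0.3,0,0,0],[0,0,0.6,0,0,0],[0,0,0.8,0,0,0],[0,0,0.95,0,0,0],[0,0,1,0,0,0]]}}

```text
time: 14.2
ee_pos: [0.4346, -0.1681, 0.2525]
eef_rot: [0.706, 0.708, -0.001, -0.002]
ft_force: [-0.2, 0.9, -0.2]
width: 0.0874
grip_force: 0.0
```

{"name": "play_rows", "arguments": {"series": [[0,0,0.045,0,0,0],[0,0,0.045,0,0,0],[0,0,0.045,0,0,0],[0,0,0.045,0,0,0]]}}

```text
time: 14.6
ee_pos: [0.4355, -0.17, 0.2488]
eef_rot: [0.707, 0.707, 0.001, 0.0]
ft_force: [-0.3, -1.0, 0.3]
width: 0.0868
grip_force: 0.0
```

{"name": "play_rows", "arguments": {"series": [[0,0,0,0,0,0],[0,0,0,0,0,0],[0,0,0,0,0,0],[0,0,0,0,0,0],[0,0,0,0,0,0]], "fingers": -1}}

```text
time: 15.1
ee_pos: [0.4351, -0.17, 0.248]
eef_rot: [0.707, 0.707, 0.0, -0.0]
ft_force: [-1.0, 0.5, 1.3]
width: 0.064
grip_force: 12.1
```

{"name": "play_rows", "arguments": {"series": [[0,0,0,0,0,0],[0,0,0,0,0,0],[0,0,0,0,0,0]]}}

```text
time: 15.4
ee_pos: [0.4351, -0.17, 0.248]
eef_rot: [0.707, 0.707, 0.0, -0.0]
ft_force: [-1.5, 0.2, 3.5]
width: 0.0643
grip_force: 12.0
```

{"name": "play_rows", "arguments": {"series": [[0,0,-0.1,0,0,0],[0,0,-0.3,0,0,0],[0,0,-0.55,0,0,0],[0,0,-0.8,0,0,0],[0,0,-1,0,0,0]]}}

```text
time: 15.9
ee_pos: [0.4349, -0.1702, 0.3998]
eef_rot: [0.707, 0.707, 0.001, 0.0]
ft_force: [-0.8, -0.8, -1.7]
width: 0.0643
grip_force: 12.2
```

{"name": "play_rows", "arguments": {"series": [[0.1,0.02,0,0,0,0],[0.3,0.05,0,0,0,0],[0.55,0.08,0,0,0,0],[0.8,0.08,0,0,0,0],[1,0.08,0,0,0,0]]}}

```text
time: 16.4
ee_pos: [0.4467, -0.0179, 0.3977]
eef_rot: [0.707, 0.708, 0.0, -0.0]
ft_force: [0.2, 0.1, -0.6]
width: 0.0644
grip_force: 12.2
```

{"name": "play_rows", "arguments": {"series": [[0.25,0.02,0,0,0,0],[0.5,0.04,0,0,0,0],[0.75,0.08,0,0,0,0],[0.9,0.08,0,0,0,0],[1,0.08,0,0,0,0]]}}

```text
time: 16.9
ee_pos: [0.4586, 0.132, 0.3975]
eef_rot: [0.706, 0.708, -0.0, -0.0]
ft_force: [0.4, 0.4, -0.8]
width: 0.0637
grip_force: 12.2
```

{"name": "play_rows", "arguments": {"series": [[0.2,0,0,0,0,0],[0.4,0,0,0,0,0],[0.52,0,0,0,0,0],[0.52,0,0,0,0,0],[0.52,0,0,0,0,0]]}}

```text
time: 17.4
ee_pos: [0.4591, 0.2072, 0.3978]
eef_rot: [0.707, 0.707, -0.0, 0.0]
ft_force: [0.4, -0.4, -1.1]
width: 0.0643
grip_force: 12.2
```

```bash
cat > chk.py <<'E'
import sys
from h import *
n='scene'; name,zb,base,grab=sys.argv[1:]   # picture, known stack rim z's, -, held z below TCP
im=vision.camera(n); s=status.read_state(); p=s['ee_pos']; print(p,s['width'],s['grip_force'])
b=p-[0,0,float(grab)]
for c in (circ(.022,0),circ(.022,.012)): cv2.polylines(im,[np.round(proj(n,c+b)).astype(int)],True,(255,255,255),1)
cv2.polylines(im,[np.round(proj(n,circ(.033,float(zb))+[.459,.208,0])).astype(int)],True,(0,0,0),1)
u,v=proj(n,[.459,.208,float(base)])[0].astype(int)
cv2.imwrite(f'pics/{name}.png',cv2.resize(im[v-60:v+60,u-60:u+60],None,fx=5,fy=5,interpolation=0))
E
python3 chk.py y1 .102 .12 .248
```

```text
[0.45917208 0.20666789 0.39792921] 0.06428114877855634 12.205450567107619
```

View pics/y1.png

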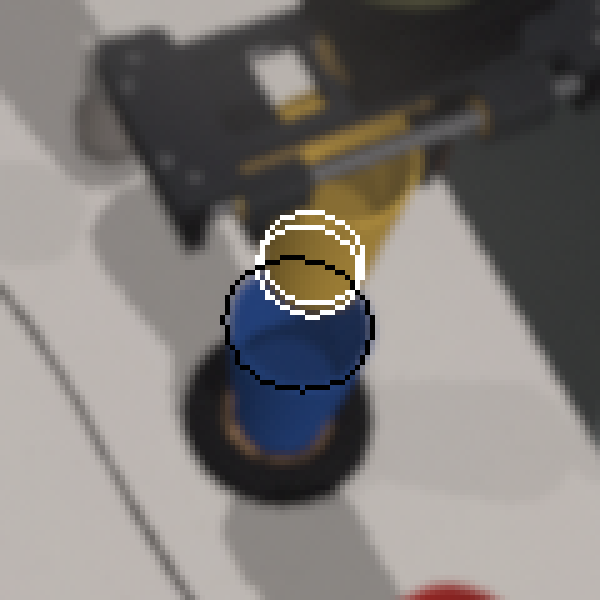

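Yellow sits correctly over blue's mouth: the white ring lies on the yellow foot and the black ring on blue's rim. Lowering it.

{"name": "play_rows", "arguments": {"series": [[0,0,0.15,0,0,0],[0,0,0.3,0,0,0],[0,0,0.45,0,0,0],[0,0,0.55,0,0,0],[0,0,0.6,0,0,0]]}}

```text
time: 17.95
ee_pos: [0.4588, 0.2065, 0.3069]
eef_rot: [0.708, 0.707, -0.001, -0.0]
ft_force: [-0.8, 0.5, 0.1]
width: 0.0643
grip_force: 12.2
```

{"name": "play_rows", "arguments": {"series": [[0,0,0.04,0,0,0],[0,0,0.08,0,0,0],[0,0,0.113,0,0,0],[0,0,0.113,0,0,0],[0,0,0.113,0,0,0]]}}

```text
time: 18.45
ee_pos: [0.4588, 0.208, 0.2911]
eef_rot: [0.707, 0.707, -0.0, -0.0]
ft_force: [0.2, 0.2, -1.2]
width: 0.0643
grip_force: 12.2
```

{"name": "play_rows", "arguments": {"series": [[0,0,0,0,0,0],[0,0,0,0,0,0],[0,0,0,0,0,0],[0,0,0,0,0,0],[0,0,0,0,0,0]], "fingers": 1}}

```text
time: 18.95
ee_pos: [0.4589, 0.208, 0.2911]
eef_rot: [0.707, 0.707, 0.0, -0.0]
ft_force: [0.2, -0.6, -0.4]
width: 0.0859
grip_force: 0.0
```

{"name": "play_rows", "arguments": {"series": [[0,0,-0.1,0,0,0],[0,0,-0.3,0,0,0],[0,0,-0.6,0,0,0],[0,0,-0.76,0,0,0],[0,0,-0.76,0,0,0]]}}

```text
time: 19.45
ee_pos: [0.4596, 0.2082, 0.4087]
eef_rot: [0.707, 0.707, 0.003, 0.0]
ft_force: [0.9, 1.0, -0.7]
width: 0.0869
grip_force: 0.0
```

{"name": "play_rows", "arguments": {"series": [[0.3,0,0,0,0,0],[0.6,0.02,0,0,0,0],[0.9,0.033,0,0,0,0],[1,0.033,0,0,0,0],[1,0.033,0,0,0,0]]}}

```text
time: 19.95
ee_pos: [0.4627, 0.3605, 0.4034]
eef_rot: [0.706, 0.709, -0.001, -0.0]
ft_force: [-0.1, -0.6, -0.4]
width: 0.0871
grip_force: 0.0
```

```bash
python3 -c "
from h import *
for n in ('top','scene'):
    im=vision.camera(n)
    for t,g,z in (('blue_cup',(.459,.208),.006),('yellow_cup',(.459,.208),.042),('red_cup',(.464,.371),0)):
        m=mask(n,t,proj(n,[*g,z+.05])[0],25)
        if m is not None: print(t,n,m.sum(),fit({n:m},CUP,g,z))
    cv2.imwrite(f'pics/{n}5.png',im)
u,v=proj(n,[.459,.208,.08])[0].astype(int)
for z in (.042,.138,.102): cv2.polylines(im,[np.round(proj(n,circ(.033 if z>.05 else .022,z)+[.459,.208,0])).astype(int)],True,(0,0,0),1)
cv2.imwrite(f'pics/y2.png',cv2.resize(im[v-60:v+60,u-60:u+60],None,fx=5,fy=5,interpolation=0))
s=status.read_state(); print(s['ee_pos'],s['joint_positions'].round(2))"
```

```text
yellow_cup top 806.0 (array([0.4567, 0.2084]), np.float64(0.1))
red_cup top 978.0 (array([0.4644, 0.3724]), np.float64(0.035))
yellow_cup scene 718.0 (array([0.4586, 0.2059]), np.float64(0.252))
red_cup scene 945.0 (array([0.4643, 0.3699]), np.float64(0.04))
[0.46397689 0.35711525 0.40532647] [-1.04  0.25  0.37  1.59 -0.09  1.32 -0.66]
```

View pics/y2.png

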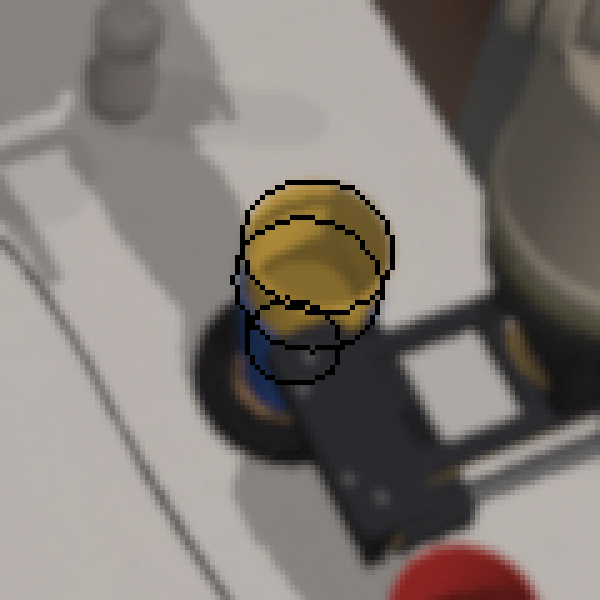

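Yellow's rim matches the predicted ring at z = 0.138, so it is fully nested. Now the red cup.

{"name": "play_rows", "arguments": {"series": [[0.087,0,0,0,0,0],[0.087,0,0.3,0,0,0],[0.087,0,0.6,0,0,0],[0.087,0,0.85,0,0,0],[0.087,0,1,0,0,0]]}}

```text
time: 20.85
ee_pos: [0.4627, 0.3714, 0.2518]
eef_rot: [0.707, 0.708, -0.002, -0.0]
ft_force: [-0.4, 0.9, 0.1]
width: 0.0871
grip_force: 0.0
```

{"name": "play_rows", "arguments": {"series": [[0,0,0.045,0,0,0],[0,0,0.045,0,0,0],[0,0,0.045,0,0,0],[0,0,0.045,0,0,0]]}}

```text
time: 21.25
ee_pos: [0.4642, 0.3716, 0.25]
eef_rot: [0.707, 0.707, 0.001, -0.0]
ft_force: [0.5, 0.7, 0.0]
width: 0.0868
grip_force: 0.0
```

{"name": "play_rows", "arguments": {"series": [[0,0,0,0,0,0],[0,0,0,0,0,0],[0,0,0,0,0,0],[0,0,0,0,0,0],[0,0,0,0,0,0]], "fingers": -1}}

```text
time: 21.75
ee_pos: [0.4637, 0.3712, 0.2485]
eef_rot: [0.707, 0.707, 0.0, -0.0]
ft_force: [-0.7, -0.6, 2.1]
width: 0.064
grip_force: 12.0
```

{"name": "play_rows", "arguments": {"series": [[0,0,0,0,0,0],[0,0,0,0,0,0],[0,0,0,0,0,0]]}}

```text
time: 22.05
ee_pos: [0.4637, 0.3712, 0.2485]
eef_rot: [0.707, 0.707, 0.0, -0.0]
ft_force: [-0.6, 0.7, 3.3]
width: 0.0642
grip_force: 11.9
```

{"name": "play_rows", "arguments": {"series": [[0,0,-0.1,0,0,0],[0,0,-0.3,0,0,0],[0,0,-0.55,0,0,0],[0,0,-0.8,0,0,0],[0,0,-1,0,0,0]]}}

```text
time: 22.55
ee_pos: [0.4638, 0.3707, 0.4015]
eef_rot: [0.707, 0.707, 0.001, 0.0]
ft_force: [0.4, 0.2, -0.7]
width: 0.0647
grip_force: 12.1
```

{"name": "play_rows", "arguments": {"series": [[0,0,-0.1,0,0,0],[0,0,-0.15,0,0,0],[0,0,-0.15,0,0,0]]}}

```text
time: 22.85
ee_pos: [0.4637, 0.3711, 0.4208]
eef_rot: [0.707, 0.707, 0.0, -0.0]
ft_force: [0.5, 0.1, -1.9]
width: 0.0644
grip_force: 12.1
```

{"name": "play_rows", "arguments": {"series": [[-0.1,0,0,0,0,0],[-0.3,-0.01,0,0,0,0],[-0.55,-0.033,0,0,0,0],[-0.8,-0.033,0,0,0,0],[-1,-0.033,0,0,0,0]]}}

```text
time: 23.35
ee_pos: [0.4585, 0.2176, 0.4192]
eef_rot: [0.708, 0.707, -0.001, -0.0]
ft_force: [0.2, 0.6, -0.4]
width: 0.0643
grip_force: 12.2
```

{"name": "play_rows", "arguments": {"series": [[-0.087,0,0,0,0,0],[-0.087,0,0,0,0,0],[-0.087,0,0,0,0,0],[-0.087,0,0,0,0,0]]}}

```text
time: 23.75
ee_pos: [0.4585, 0.2095, 0.4203]
eef_rot: [0.706, 0.708, -0.0, -0.0]
ft_force: [0.1, -0.1, -1.0]
width: 0.0649
grip_force: 12.2
```

```bash
python3 chk.py r1 .138 .15 .248
```

```text
[0.45855446 0.20949534 0.42038649] 0.06440774135737697 12.172829916303272
```

View pics/r1.png

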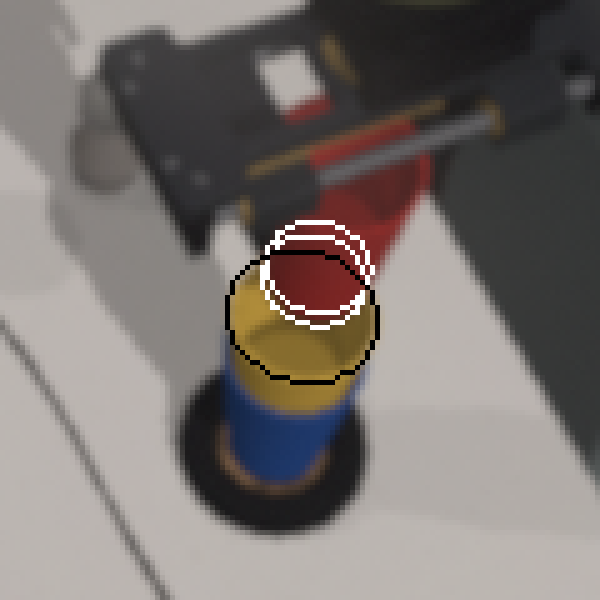

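Red is aligned over yellow's mouth. Lowering it to TCP z ≈ 0.327.

{"name": "play_rows", "arguments": {"series": [[0,0,0.15,0,0,0],[0,0,0.3,0,0,0],[0,0,0.4,0,0,0],[0,0,0.48,0,0,0],[0,0,0.52,0,0,0]]}}

```text
time: 24.3
ee_pos: [0.4586, 0.2086, 0.3417]
eef_rot: [0.707, 0.708, -0.001, -0.0]
ft_force: [-0.9, -0.4, -0.8]
width: 0.0644
grip_force: 12.2
```

{"name": "play_rows", "arguments": {"series": [[0,0,0.04,0,0,0],[0,0,0.08,0,0,0],[0,0,0.103,0,0,0],[0,0,0.103,0,0,0],[0,0,0.103,0,0,0]]}}

```text
time: 24.8
ee_pos: [0.4589, 0.208, 0.3274]
eef_rot: [0.707, 0.707, 0.0, -0.0]
ft_force: [1.2, -0.5, -2.8]
width: 0.0648
grip_force: 12.2
```

{"name": "play_rows", "arguments": {"series": [[0,0,0,0,0,0],[0,0,0,0,0,0],[0,0,0,0,0,0],[0,0,0,0,0,0],[0,0,0,0,0,0]], "fingers": 1}}

```text
time: 25.3
ee_pos: [0.4589, 0.208, 0.3274]
eef_rot: [0.707, 0.707, 0.0, -0.0]
ft_force: [-0.5, 0.5, -0.1]
width: 0.0861
grip_force: 0.0
```

{"name": "play_rows", "arguments": {"series": [[0,0,-0.1,0,0,0],[0,0,-0.3,0,0,0],[0,0,-0.52,0,0,0],[0,0,-0.52,0,0,0]]}}

```text
time: 25.7
ee_pos: [0.4598, 0.2082, 0.4095]
eef_rot: [0.707, 0.707, 0.003, 0.0]
ft_force: [0.6, 0.3, 0.3]
width: 0.087
grip_force: 0.0
```

{"name": "play_rows", "arguments": {"series": [[-0.3,0,0,0,0,0],[-0.6,0,0,0,0,0],[-0.9,0,0,0,0,0],[-1,0,0,0,0,0]]}}

```text
time: 26.1
ee_pos: [0.4588, 0.0534, 0.4052]
eef_rot: [0.709, 0.705, 0.0, -0.0]
ft_force: [-0.5, -0.3, -0.1]
width: 0.087
grip_force: 0.0
```

{"name": "play_rows", "arguments": {"series": [[-0.3,0,0,0,0,0],[-0.6,-0.03,0,0,0,0],[-0.9,-0.06,0,0,0,0],[-1,-0.1,0,0,0,0],[-1,-0.1,0,0,0,0]]}}

```text
time: 26.6
ee_pos: [0.4434, -0.0939, 0.4052]
eef_rot: [0.708, 0.706, 0.0, -0.0]
ft_force: [0.0, 0.6, 0.6]
width: 0.087
grip_force: 0.0
```

```bash
python3 -c "
from h import *
for n in ('top','scene'):
    im=vision.camera(n)
    for t,g,z in (('red_cup',(.459,.208),.078),):
        m=mask(n,t,proj(n,[*g,z+.05])[0],25)
        if m is not None: print(t,n,m.sum(),fit({n:m},CUP,g,z))
    cv2.imwrite(f'pics/{n}6.png',im)
u,v=proj(n,[.459,.208,.1])[0].astype(int)
for z in (.174,.138,.102): cv2.polylines(im,[np.round(proj(n,circ(.033 if z>.05 else .022,z)+[.459,.208,0])).astype(int)],True,(0,0,0),1)
cv2.imwrite(f'pics/r2.png',cv2.resize(im[v-60:v+60,u-60:u+60],None,fx=5,fy=5,interpolation=0))
s=status.read_state(); print(s['ee_pos'],s['joint_positions'].round(2))"
```

```text
red_cup scene 830.0 (array([0.4583, 0.2053]), np.float64(0.188))
[ 0.44438054 -0.09031198  0.40519636] [-0.68 -0.12  0.74  1.92  0.08  1.31  0.04]
```

View pics/r2.png

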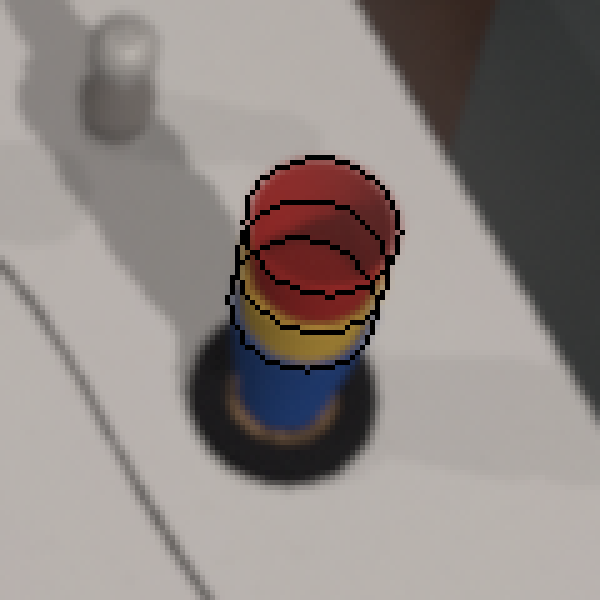

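Red's rim matches the predicted ring at z = 0.174, so the three cups are fully nested. Next is the lid, measured with the wrist camera.

{"name": "play_rows", "arguments": {"series": [[-0.3,0,0,0,0,0],[-0.6,0,0,0,0,0],[-0.9,0,0,0,0,0],[-1,0,0,0,0,0]]}}

```text
time: 27.2
ee_pos: [0.4439, -0.2447, 0.4056]
eef_rot: [0.708, 0.707, -0.001, 0.001]
ft_force: [-0.7, -0.1, -0.2]
width: 0.0873
grip_force: 0.0
```

{"name": "play_rows", "arguments": {"series": [[-0.3,0,0.2,0,0,0],[-0.6,0,0.4,0,0,0],[-0.613,0,0.5,0,0,0],[-0.613,0,0.5,0,0,0],[-0.613,0,0.5,0,0,0]]}}

```text
time: 27.7
ee_pos: [0.445, -0.3328, 0.3302]
eef_rot: [0.706, 0.708, -0.0, -0.001]
ft_force: [0.4, 0.2, 1.7]
width: 0.0869
grip_force: 0.0
```

```bash
cat >> h.py <<'E'
def wproj(P,pos,quat):
    c=vision.calibration('wrist'); T=np.eye(4); T[:3,:3]=R.from_quat(quat).as_matrix(); T[:3,3]=pos
    q=(np.linalg.inv(T@np.array(c['T_tool_cam']))@np.c_[np.asarray(P).reshape(-1,3),np.ones(len(np.asarray(P).reshape(-1,3)))].T)[:3].T
    rr=np.hypot(q[:,0],q[:,1]); th=np.arctan2(rr,q[:,2])
    return np.c_[c['cx']+c['fx']*th*q[:,0]/rr, c['cy']+c['fy']*th*q[:,1]/rr]
E
python3 - <<'E'
from h import *
s=status.read_state(); im=vision.camera('wrist'); p,q=s['ee_pos'],s['eef_rot']; print(p)
for d in spotter.regions_of('wrist','lid')[:2]: v,u=np.nonzero(d['pixels']); print(d['conf'],u.mean(),v.mean(),len(u))
print([ (d['point'],d['conf']) for d in spotter.boxes_of('wrist','lid')[:2]])
ms=mask('wrist','lid',wproj([.443,-.334,.015],p,q)[0],60)
def cost(x):
    m=np.zeros((1680,2240),np.uint8)
    for pt in LID:
        uv=wproj(np.vstack([circ(*c) for c in pt])+[x[0],x[1],0],p,q); cv2.fillConvexPoly(m,cv2.convexHull(((uv+.5)*4).astype(np.float32)).astype(np.int32),1)
    f=cv2.resize(m.astype(np.float32),(560,420),interpolation=cv2.INTER_AREA); return 1-np.minimum(f,ms).sum()/np.maximum(f,ms).sum()
r_=minimize(cost,[.443,-.334],method='Nelder-Mead',options=dict(initial_simplex=[[.443,-.334],[.45,-.334],[.443,-.327]],xatol=1e-4)); print(r_.x,r_.fun)
x=r_.x
for rad,z in ((.035,.012),(.011,.040),(.011,.012)): cv2.polylines(im,[np.round(wproj(circ(rad,z)+[x[0],x[1],0],p,q)).astype(int)],True,(255,255,255),1)
u,v=wproj([x[0],x[1],.02],p,q)[0].astype(int)
cv2.imwrite('pics/l1.png',cv2.resize(im[max(v-75,0):v+75,u-75:u+75],None,fx=4,fy=4,interpolation=0))
E
```

```text
[ 0.44501876 -0.33280231  0.33021983]
0.69 285.72325639116406 200.40282948622487 4029
[([0.4432, -0.3316, 0.0108], 0.68)]
[ 0.44423259 -0.33579084] 0.021487057209014893
```

View pics/l1.png

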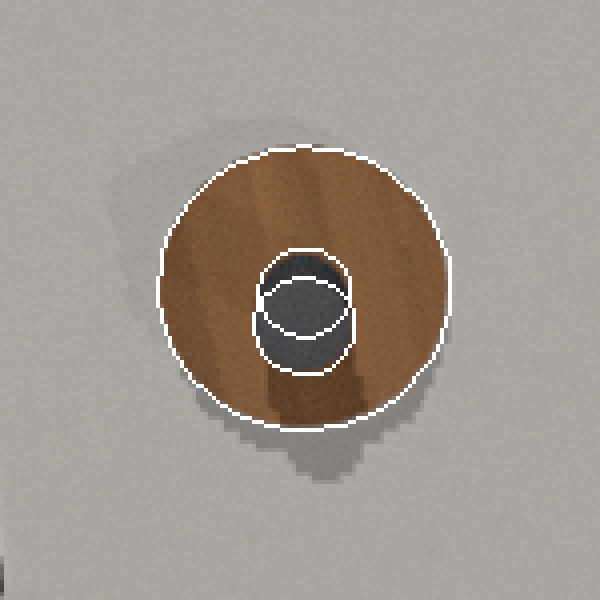

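The model outline overlays the lid exactly, at (0.444, -0.3355). Descending to the knob.

{"name": "play_rows", "arguments": {"series": [[-0.01,0,0.3,0,0,0],[-0.01,0,0.55,0,0,0],[-0.01,0,0.72,0,0,0],[-0.01,0,0.78,0,0,0],[-0.01,0,0.78,0,0,0]]}}

```text
time: 28.4
ee_pos: [0.4444, -0.3349, 0.2133]
eef_rot: [0.707, 0.708, 0.0, -0.0]
ft_force: [-0.6, -0.4, -0.9]
width: 0.0872
grip_force: 0.0
```

{"name": "play_rows", "arguments": {"series": [[0,0,0.04,0,0,0],[0,0,0.08,0,0,0],[0,0,0.1,0,0,0],[0,0,0.1,0,0,0],[0,0,0.1,0,0,0]]}}

```text
time: 28.9
ee_pos: [0.4442, -0.3355, 0.1985]
eef_rot: [0.707, 0.707, 0.0, 0.0]
ft_force: [-0.2, 0.8, -1.3]
width: 0.087
grip_force: 0.0
```

```bash
python3 -c "
from h import *
im=vision.camera('wrist'); s=status.read_state(); print(s['ee_pos'],s['ft_force']); cv2.imwrite('pics/l2.png',im)"
```

```text
[ 0.44420765 -0.33552996  0.19855382] [ 0.18493131 -0.37388271 -1.05168464]
```

View pics/l2.png

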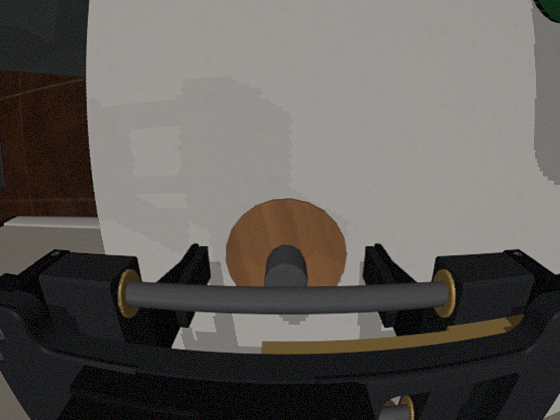

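The knob is centred between the fingers at about (286,275). Closing and lifting.

{"name": "play_rows", "arguments": {"series": [[0,0,0,0,0,0],[0,0,0,0,0,0],[0,0,0,0,0,0],[0,0,0,0,0,0],[0,0,0,0,0,0]], "fingers": -1, "squeeze": 15}}

```text
time: 29.45
ee_pos: [0.4442, -0.3354, 0.1983]
eef_rot: [0.707, 0.707, 0.0, -0.0]
ft_force: [-0.4, -0.9, 0.3]
width: 0.055
grip_force: 0.0
```

{"name": "play_rows", "arguments": {"series": [[0,0,0,0,0,0],[0,0,0,0,0,0],[0,0,0,0,0,0],[0,0,0,0,0,0],[0,0,0,0,0,0]]}}

```text
time: 29.95
ee_pos: [0.4441, -0.3354, 0.1983]
eef_rot: [0.707, 0.707, 0.0, -0.0]
ft_force: [0.3, 0.8, -0.9]
width: 0.0214
grip_force: 15.0
```

{"name": "play_rows", "arguments": {"series": [[0,0,0,0,0,0],[0,0,0,0,0,0],[0,0,0,0,0,0]]}}

```text
time: 30.25
ee_pos: [0.4442, -0.3354, 0.1983]
eef_rot: [0.707, 0.707, 0.0, -0.0]
ft_force: [-0.3, 0.1, 0.1]
width: 0.0215
grip_force: 15.0
```

{"name": "play_rows", "arguments": {"series": [[0,0,-0.1,0,0,0],[0,0,-0.3,0,0,0],[0,0,-0.55,0,0,0],[0,0,-0.8,0,0,0],[0,0,-1,0,0,0]]}}

```text
time: 30.75
ee_pos: [0.4437, -0.3359, 0.3513]
eef_rot: [0.707, 0.707, 0.0, 0.001]
ft_force: [0.5, 0.1, -0.5]
width: 0.0216
grip_force: 15.0
```

{"name": "play_rows", "arguments": {"series": [[0,0,-0.2,0,0,0],[0,0,-0.38,0,0,0],[0,0,-0.38,0,0,0]]}}

```text
time: 31.05
ee_pos: [0.4441, -0.3365, 0.4095]
eef_rot: [0.707, 0.707, 0.001, 0.003]
ft_force: [-0.0, -0.7, -0.3]
width: 0.0215
grip_force: 15.0
```

{"name": "play_rows", "arguments": {"series": [[0.1,0,0,0,0,0],[0.3,0,0,0,0,0],[0.55,0,0,0,0,0],[0.8,0,0,0,0,0],[1,0,0,0,0,0]]}}

```text
time: 31.55
ee_pos: [0.4436, -0.1837, 0.4051]
eef_rot: [0.707, 0.708, 0.0, -0.0]
ft_force: [0.3, 0.2, -0.9]
width: 0.0214
grip_force: 15.0
```

{"name": "play_rows", "arguments": {"series": [[0.25,0,0,0,0,0],[0.5,0,0,0,0,0],[0.75,0,0,0,0,0],[1,0,0,0,0,0]]}}

```text
time: 31.95
ee_pos: [0.4434, -0.0344, 0.4055]
eef_rot: [0.707, 0.707, 0.0, -0.0]
ft_force: [0.6, 0.3, -0.9]
width: 0.021
grip_force: 15.0
```

{"name": "play_rows", "arguments": {"series": [[0.25,0.03,0,0,0,0],[0.5,0.06,0,0,0,0],[0.75,0.1,0,0,0,0],[0.9,0.1,0,0,0,0],[1,0.1,0,0,0,0]]}}

```text
time: 32.45
ee_pos: [0.4586, 0.1161, 0.4052]
eef_rot: [0.706, 0.708, -0.0, -0.0]
ft_force: [-0.7, -0.9, -0.9]
width: 0.021
grip_force: 15.0
```

{"name": "play_rows", "arguments": {"series": [[0.2,0,0,0,0,0],[0.4,0,0,0,0,0],[0.55,0,0,0,0,0],[0.623,0,0,0,0,0],[0.623,0,0,0,0,0]]}}

```text
time: 32.95
ee_pos: [0.4587, 0.2085, 0.4052]
eef_rot: [0.707, 0.708, -0.0, 0.0]
ft_force: [0.2, -0.7, -0.2]
width: 0.0214
grip_force: 15.0
```

{"name": "play_rows", "arguments": {"series": [[0,0,0,0,0,0],[0,0,0,0,0,0]]}}

```text
time: 33.15
ee_pos: [0.4592, 0.2064, 0.4055]
eef_rot: [0.708, 0.707, 0.0, 0.0]
ft_force: [-0.6, -0.0, -0.5]
width: 0.0209
grip_force: 15.0
```

Run:
```python
from h import *
im2=vision.camera('scene'); s=status.read_state(); im=vision.camera('wrist'); p,q=s['ee_pos'],s['eef_rot']; print(p,q,s['width'],s['grip_force'])
L=p-[0,0,.1983]
D=[(circ(.033,.174)+[.459,.208,0],(0,0,0)),(circ(.0305,.174)+[.459,.208,0],(0,0,0)),(circ(.035,.012)+L,(255,255,255)),(circ(.035,.008)+L,(255,255,255)),(circ(.011,.04)+L,(255,255,255))]
for P,c in D:
    cv2.polylines(im,[np.round(wproj(P,p,q)).astype(int)],True,c,1)
    cv2.polylines(im2,[np.round(proj('scene',P)).astype(int)],True,c,1)
u,v=wproj(L+[0,0,.01],p,q)[0].astype(int); a=im[v-70:v+70,u-70:u+70]
u,v=proj('scene',[.459,.208,.19])[0].astype(int); b=im2[v-50:v+50,u-50:u+50]
cv2.imwrite('pics/l3.png',np.hstack([cv2.resize(x,(400,400),interpolation=0) for x in (a,b)]))
```

```text
[0.45911533 0.206615   0.40550626] [ 7.07608812e-01  7.06604377e-01  1.39098565e-04 -5.72215688e-05] 0.021489010582614723 14.999939753147373
```

View pics/l3.png

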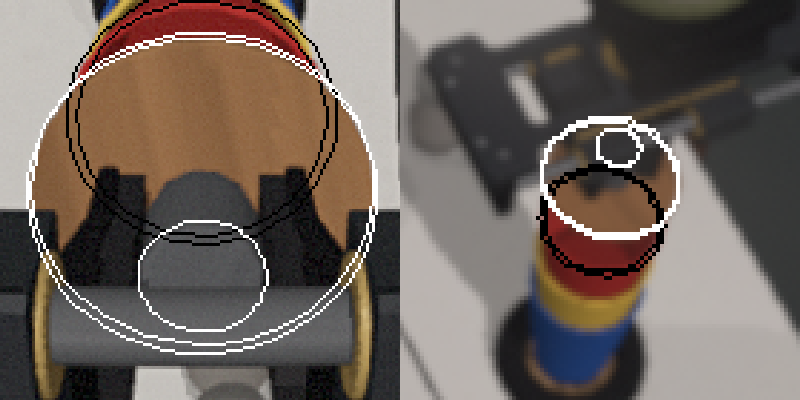

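Lid and stack look aligned. The fit allows only ±2.5 mm, so I'll back off 80 mm to view the red mouth unobstructed and measure it with the same camera.

{"name": "play_rows", "arguments": {"series": [[-0.3,0,0,0,0,0],[-0.6,0,0,0,0,0],[-0.6,0,0,0,0,0],[-0.6,0,0,0,0,0],[-0.6,0,0,0,0,0]]}}

```text
time: 33.75
ee_pos: [0.4588, 0.1186, 0.4054]
eef_rot: [0.707, 0.708, 0.0, -0.0]
ft_force: [-0.3, 0.8, -0.7]
width: 0.0215
grip_force: 15.0
```

Run:
```python
from h import *
im=vision.camera('wrist'); s=status.read_state(); p,q=s['ee_pos'],s['eef_rot']; print(p)
# colour mask of red
hsv=cv2.cvtColor(im,cv2.COLOR_BGR2HSV)
cm=(((hsv[...,0]<6)|(hsv[...,0]>172))&(hsv[...,1]>120)).astype(np.uint8)
n,lab,st,ce=cv2.connectedComponentsWithStats(cm); u0=wproj([.459,.208,.174],p,q)[0]
k=min(range(1,n),key=lambda i:np.hypot(*(ce[i]-u0)) if st[i,4]>500 else 1e9)
cm=cv2.morphologyEx((lab==k).astype(np.uint8),cv2.MORPH_CLOSE,np.ones((5,5))).astype(np.float32)
rm=mask('wrist','red_cup',u0,60)
def fw(ms,parts,x0,z):
    def cost(x):
        m=np.zeros((1680,2240),np.uint8)
        for pt in parts:
            uv=wproj(np.vstack([circ(*c) for c in pt])+[x[0],x[1],z],p,q); cv2.fillConvexPoly(m,cv2.convexHull(((uv+.5)*4).astype(np.float32)).astype(np.int32),1)
        f=cv2.resize(m.astype(np.float32),(560,420),interpolation=cv2.INTER_AREA); return 1-np.minimum(f,ms).sum()/np.maximum(f,ms).sum()
    x0=np.array(x0); o=minimize(cost,x0,method='Nelder-Mead',options=dict(initial_simplex=x0+np.array([[0,0],[.006,0],[0,.006]]),xatol=1e-4)); return o.x.round(4),round(o.fun,3)
P=[[(.033,.096),(.02888,.060)]]
for m in (cm,rm):
    if m is not None: print(m.sum(),fw(m,P,(.459,.208),.078)); x=fw(m,P,(.459,.208),.078)[0]
L=p-[0,0,.1983]
for C,c in ((circ(.033,.174)+[x[0],x[1],0],(0,0,0)),(circ(.035,.012)+L,(255,255,255))): cv2.polylines(im,[np.round(wproj(C,p,q)).astype(int)],True,c,1)
u,v=u0.astype(int); cv2.imwrite('pics/l4.png',cv2.resize(im[max(v-80,0):v+170,u-125:u+125],(600,600),interpolation=0))
```

```text
[0.45877702 0.11888992 0.40532918]
7754.0 (array([0.4583, 0.2067]), np.float64(0.035))
7928.0 (array([0.4583, 0.2064]), np.float64(0.018))
```

View pics/l4.png

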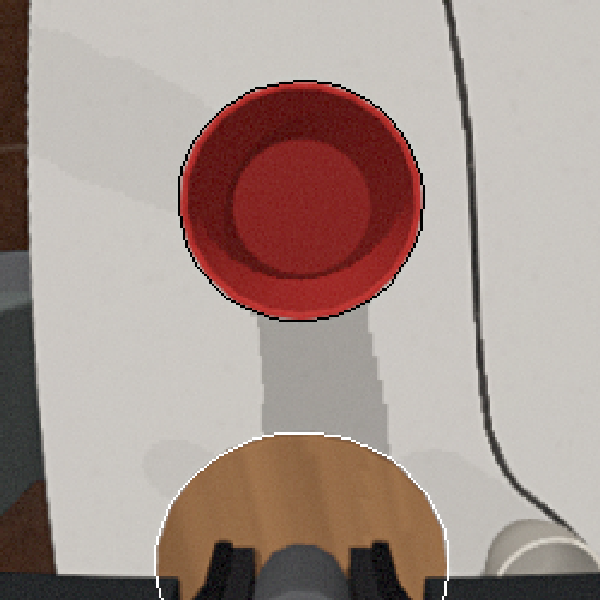

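The wrist fit puts the red mouth at (0.4583, 0.2066), and the white ring matches the held lid. Target is TCP (0.4585, 0.2068), lowering slowly.

{"name": "play_rows", "arguments": {"series": [[0.2,-0.004,0,0,0,0],[0.4,-0.004,0,0,0,0],[0.55,-0.004,0,0,0,0],[0.592,-0.004,0,0,0,0],[0.592,-0.004,0,0,0,0]]}}

```text
time: 34.35
ee_pos: [0.4581, 0.2077, 0.405]
eef_rot: [0.706, 0.708, -0.0, 0.0]
ft_force: [0.7, -1.7, 0.1]
width: 0.0214
grip_force: 15.0
```

{"name": "play_rows", "arguments": {"series": [[0,0,0,0,0,0],[0,0,0,0,0,0],[0,0,0.08,0,0,0],[0,0,0.15,0,0,0],[0,0,0.18,0,0,0]]}}

```text
time: 34.85
ee_pos: [0.4579, 0.2064, 0.3766]
eef_rot: [0.707, 0.707, -0.001, -0.0]
ft_force: [0.5, -0.4, 0.0]
width: 0.0215
grip_force: 15.0
```

{"name": "play_rows", "arguments": {"series": [[0,0,0.01,0,0,0],[0,0,0.025,0,0,0],[0,0,0.04,0,0,0],[0,0,0.055,0,0,0],[0,0,0.055,0,0,0]]}}

```text
time: 35.35
ee_pos: [0.4582, 0.2068, 0.3699]
eef_rot: [0.707, 0.707, -0.0, -0.0]
ft_force: [-0.7, 0.2, -0.9]
width: 0.0215
grip_force: 15.0
```

{"name": "play_rows", "arguments": {"series": [[0,0,0.012,0,0,0],[0,0,0.024,0,0,0],[0,0,0.033,0,0,0],[0,0,0.033,0,0,0],[0,0,0.033,0,0,0]]}}

```text
time: 35.85
ee_pos: [0.4582, 0.2068, 0.3651]
eef_rot: [0.707, 0.707, 0.0, -0.0]
ft_force: [0.4, 0.5, -1.1]
width: 0.0214
grip_force: 15.0
```

{"name": "play_rows", "arguments": {"series": [[0,0,0.006,0,0,0],[0,0,0.006,0,0,0],[0,0,0.006,0,0,0]]}}

```text
time: 36.15
ee_pos: [0.4584, 0.2069, 0.3647]
eef_rot: [0.707, 0.707, 0.0, 0.0]
ft_force: [-0.1, 0.3, 4.8]
width: 0.0213
grip_force: 15.0
```

{"name": "play_rows", "arguments": {"series": [[0,0,0,0,0,0],[0,0,0,0,0,0],[0,0,0,0,0,0],[0,0,0,0,0,0],[0,0,0,0,0,0]], "fingers": 1}}

```text
time: 36.65
ee_pos: [0.4582, 0.2068, 0.3641]
eef_rot: [0.707, 0.707, -0.0, -0.0]
ft_force: [-0.2, 0.9, 0.1]
width: 0.0534
grip_force: 0.0
```

{"name": "play_rows", "arguments": {"series": [[0,0,0,0,0,0],[0,0,0,0,0,0],[0,0,0,0,0,0],[0,0,0,0,0,0],[0,0,0,0,0,0]]}}

```text
time: 37.15
ee_pos: [0.4582, 0.2068, 0.3643]
eef_rot: [0.707, 0.707, 0.0, -0.0]
ft_force: [0.3, -0.3, 1.3]
width: 0.0857
grip_force: 0.0
```

{"name": "play_rows", "arguments": {"series": [[0,0,-0.05,0,0,0],[0,0,-0.2,0,0,0],[0,0,-0.4,0,0,0],[0,0,-0.6,0,0,0],[0,0,-0.6,0,0,0]]}}

```text
time: 37.65
ee_pos: [0.459, 0.2068, 0.4586]
eef_rot: [0.707, 0.707, 0.003, 0.0]
ft_force: [-0.1, 0.2, 0.2]
width: 0.0869
grip_force: 0.0
```

{"name": "play_rows", "arguments": {"series": [[-0.3,0,0,0,0,0],[-0.5,0,0,0,0,0],[-0.5,0,0,0,0,0],[-0.5,0,0,0,0,0],[-0.5,0,0,0,0,0]]}}

```text
time: 38.15
ee_pos: [0.4581, 0.1329, 0.4541]
eef_rot: [0.706, 0.708, -0.0, -0.0]
ft_force: [0.6, -0.1, -1.3]
width: 0.0872
grip_force: 0.0
```

Run:
```python
from h import *
im=vision.camera('wrist'); s=status.read_state(); p,q=s['ee_pos'],s['eef_rot']; print(p,s['width'],s['ft_force'])
u0=wproj([.4585,.207,.18],p,q)[0]; print(u0)
ms=mask('wrist','lid',u0,60)
def cost(x):
    m=np.zeros((1680,2240),np.uint8)
    for pt in LID:
        uv=wproj(np.vstack([circ(*c) for c in pt])+x,p,q); cv2.fillConvexPoly(m,cv2.convexHull(((uv+.5)*4).astype(np.float32)).astype(np.int32),1)
    f=cv2.resize(m.astype(np.float32),(560,420),interpolation=cv2.INTER_AREA); return 1-np.minimum(f,ms).sum()/np.maximum(f,ms).sum()
x0=np.array([.4585,.207,.166])
o=minimize(cost,x0,method='Nelder-Mead',options=dict(initial_simplex=x0+.006*np.vstack([np.zeros(3),np.eye(3)]),xatol=1e-4)); print('lid',o.x.round(4),o.fun,ms.sum())
im2=vision.camera('scene')
for n in ('scene','top'):
    if n=='top': vision.camera(n)
    for t,g,z,P in (('lid',(.4585,.207),.166,LID),('green_cup',(.631,-.149),0,CUP)):
        m=mask(n,t,proj(n,[*g,z+.02])[0],25)
        if m is not None: print(t,n,m.sum(),fit({n:m},P,g,z))
```

```text
[0.45810908 0.13304    0.45405667] 0.0871569245031606 [0.85859591 0.17795472 0.05392445]
[287.03163676 121.10780842]
lid [0.458  0.2068 0.1637] 0.015359938144683838 6071.0
green_cup scene 763.0 (array([ 0.6325, -0.151 ]), np.float64(0.043))
green_cup top 792.0 (array([ 0.6316, -0.1477]), np.float64(0.06))
```

The lid met resistance (4.8 N) at exactly the seating height. The wrist fit puts it centred on the red cup, within 1 mm, at seated height within fit error. The gripper is clear, so I'm handing in.

```bash
python3 -c "
from bench import job; print(job.close_job())"
```

```text
the job is handed in; nothing more can be done
None
```

The blue, yellow and red cups are nested in the dock with the lid on top. My camera and force checks agreed at each step, and I handed the job in at about 38 s; the hand-in gave no verdict.

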